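# Change the blown striker-pin fuse in a spring-clip fuse panel

### The job

One of the three fuses in the fuse panel has blown: its striker pin stands out of one end. Hook that fuse sideways out of its spring clips and leave it lying in the small brown tray, then press the spare fuse from the bench fully home into the empty clips. Leave the two good fuses in their clips, and do not shove the other things on the bench about.

Things in the scene. Friction and masses are not known exactly. Their poses are not given: they have to be found in the camera images.
- fuse_panel: Open three-pole fuse panel, fixed: a grey steel tray 145 mm deep (x), 268 mm long (y), floor at z = 6 mm, with a black upright board at its rear. Origin on the bench under the middle fuse's middle; z up, y along the row of poles (parallel to the fuses' axes), -x the front, out of the clips' mouths. Fuse axes at x = 0, z = 24 mm, poles at y = -86, 0, +86 mm.
- board (a point): Middle of the board's face, at panel x = +49 mm, z = 40 mm; its top is at z = 64 mm. Behind the middle of a fuse, 35 mm are free down to the tray floor (3 mm less behind the clips, where brass terminals lie on the board).
- lip (a point): Top of the middle of the tray's front lip, at panel x = -83 mm, z = 14 mm (8 mm above the tray floor).
- barrier (a point): Top front corner, at panel x = -16 mm, y = +43 mm, z = 46 mm, of one of the four grey barriers between and beside the poles: plates 3 mm thick at y = -129, -43, +43, +129 mm, from the board to x = -16 mm.
- pole_0 (a point): Where the middle of a fully home fuse lies in the panel's -y pole; axes as the panel's. Each pole has two steel C clips 8 mm wide, at 24.5 mm to either side of the middle along y, 41 mm free between them; they stand on brass bars from the board, their flared lips reach to x = -17 mm and from 14 mm above to 14 mm below the fuse axis (18 mm when sprung).
- pole_1 (a point): The same for the middle pole. The sprung jaws (above and below the fuse) give way when the fuse is moved straight along the panel's x: about 10 to 17 N in all at its middle pulls it out towards -x, 5 to 10 N presses it home towards +x; either way it gives suddenly and snaps.
- pole_2 (a point): The same for the +y pole. A fuse is free of the clips once its axis is beyond x = -20 mm; it then drops 7 mm to the tray floor and, pulled with nothing in front of it, rolls on to the front lip and stops there. Pressed home, it stops on the brass bars at x = 0.
- fuse_blown: The blown fuse: white ceramic cartridge with steel end caps, diameter 22 mm, 58 mm long, about 55 g, with a thin brass striker pin (6 mm diameter) that stands 9 mm out of its +y end (the panel's +y side at the start). Starts fully home in any one of the three poles. Origin at the middle of its axis, y along the axis (parallel to the panel's y at the start).
- fuse_good_a: A good fuse, the same but with both ends flat (no pin), fully home in one of the other poles. Origin and axes as for the blown one.
- fuse_good_b: The other good fuse, likewise.
- fuse_spare: The spare fuse, same size with both ends flat, lying on its side on the bench left or right of the panel, either way round usable. Origin at the middle of its axis (11 mm above the bench), y along the axis. On its -x side a screwdriver lies parallel to it, about 26 mm of bare bench between them; on its +x side lies a small 8 to 12 mm high drive, at least 27 mm away.
- scrap_tray: Small brown open plastic tray for the old fuse, fixed to the bench on the side of the panel that the spare is not on: outside 61 mm (its x) by 87 mm (its y), 30 mm high, inside 58 by 84 mm with the floor 2 mm up. Origin on the bench at its middle.
- screwdriver: Red and black precision screwdriver, 143 mm long, 16 mm thick, lying beside the spare. Origin on the bench under its middle, y along it.
- small_drive: Closed 70 x 100 x 12 mm disk drive lying on the other side of the spare. Origin under its middle.
- dropper: Amber dropper bottle, 29 mm diameter, 88 mm high, standing beyond one short end (+y) of the brown tray, its middle about 85 mm from the tray's. Origin under its middle.
- clamp_ring: Aluminium clamp disc, 47 mm diameter, 10 mm high, lying beside the brown tray (-x side). Origin under its middle.
Not all that is in view belongs to the job. Leave any pink look-alike of the fuse_spare alone. Leave any green look-alike of the fuse_good_b alone.

How it is judged:
By the outcome, as a careful person would: the job done as asked, in the order asked, and still so for the second after the job is handed in, with the robot touching nothing.
It also fails if it takes over 56 s, if anything falls off the work surface, if the arm or the gripper's body presses on something with over 40 N, if the wrist force passes 120 N, or if a joint passes its speed limit or range.

### The arm

A 7-joint arm with a two-finger parallel gripper is mounted at the origin on a cart in front of the work surface, level with it; the furniture and walls round the work are solid. World frame = base frame: x ahead of the robot, y to its left, z up, the work surface at z = 0. Lengths are in m, angles in rad, forces in N, time in s.
With the tool pointing down it reaches from about 0.4 to 0.85 m from the base axis. Payload 10.4 kg.
Tool frame: the origin (TCP) lies midway between the tips of the shut fingers; the grasp point (between the pads) lies 19 mm behind it; z points along the fingers, y is the line along which they close (so a half turn about z gives the same grasp; the last joint's range is limited). The gripper opens to 85 mm and grips with 20 to 120 N. Pads are 22 mm wide; open, the fingers measure 114 mm over their backs; the gripper's body (76 mm by 85 mm) begins 54 mm behind the grasp point. The pads swing forward as they close: fully open they stand 13 mm farther back than shut.
Start: joints at [1.115, 0.332, -0.065, 1.46, 0.022, 1.35, -0.088], TCP at [0.262, -0.567, 0.198] pointing down, gripper open.
Joint ranges: [-2.6, 2.6], [-0.5, 2.12], [-1.47, 1.34], [0.16, 2.42], [-1.27, 4.41], [0.06, 2.06], [-2.6, 2.6]. Speed limits (rad/s): [2.22, 2.22, 2.79, 2.79, 3.14, 3.14, 3.14].

### API

Orientations are given as a unit quaternion [x, y, z, w].
In Python, from bench import env, optics, ticket, spotter gives the robot as it stands.
- The arm moves only by the tool arm_command, never from a script. Its argument "targets" is one flat list of numbers, 5 for each row, row after row: the closure, from -1 (fully open) to 1 (shut), then the shift along the tool's x, y, z in cm, then the turn about the tool's z in degrees. In form: [jaw, x, y, z, turn, jaw, x, y, z, turn, ...]. A call has 1 to 12 rows; each row is the pose to reach, as a shift and turn from the pose commanded when the call began, along the tool's axes at that moment; what a row does not reach only later rows make up. A row lasts 1/10 s, in which the tool goes at most 50 mm and 8.59 degrees, less where a joint would pass 70% of its speed; a pose out of reach is approached as far as the arm can. A call with a gripper value outside its range is refused whole. The fingers move at their own pace and stop on an object; "squeeze" is the grip in N (left out, the last holds). Time passes only in rows, so rows that repeat a pose let the fingers close. It gives the time, the measured TCP pose, the force, the opening and the grip force at its end, in the units of the state.
- env.state(): the state, without advancing time (a new reading comes with each control period).
- optics.read_camera(name): name is "scene" or "top" or "wrist"; returns a dict with "color" (384x512x3 uint8, red, green, blue), "intrinsics" (3x3 intrinsics, pixels), "eye" and "orientation" of the camera in the world. Camera axes: x right, y up, looking along -z (the intrinsics and any distortion apply to the point x, -y, -z); pixel columns grow to the right and rows downward; lengths in m; the calibration is good to about 2 mm. The wrist camera is an equidistant fisheye: a pixel r from the principal point sees the ray r / f radians off the axis. A picture is of the moment at which its call begins. There is no depth.
- ticket.sign_off(): hands the job in; it is judged then, once.
Trained networks look in the newest picture that a camera, given by its name, has taken for a name from the list of things; names that differ only in an ending like _2 or _b are one class to them, and where a whole thing is asked for, a point or a joint stands for the part that bears it (a point fixed in the world has none). Each returns a list of dicts, best first, with "score" (0 to 1); they miss things now and then, are a little off and sometimes report something else, mostly with a low value. They report only what shows in the picture. A call takes as long as a camera call. They do not tell look-alikes from the thing itself.
- spotter.recognise(camera, thing): "box" ([centre column, centre row, width, height] in pixels, round what is visible of it).
The state is a dict: "t": time; "joint_pos": joint angles; "qvel": joint speeds; "effort": joint torques, N m; "position": TCP position; "tool_rot": TCP orientation; "force": force on the tool from outside, world axes, zero at the start; "wrist_torque": the same for the moment, N m; "finger_gap": finger opening in m; "gripper_force": force on a finger pad.
Only numpy, scipy, OpenCV 4.12 (cv2) and the standard library are available. Lean on these libraries where they do the work, as an engineer would, in place of code of your own. Each camera call takes 0.05 s, during which the arm holds its last target. There are 200 camera calls.

## Working session

There is one attempt and no reset: what is moved stays moved. The work goes in short steps, Python scripts to look and compute and a tool call to move; the robot and the scene stay as the last step left them, time stands still between calls to the robot, and variables do not carry over. Pictures are saved under pics/ and viewed, at most 10 in all, crops included, and the job is handed in when it is done.

Besides the shell and the picture viewer there is one more tool, called after "Request:" as name(argument=value, ...) on one line, values as JSON. arm_command: Moves the arm, as the interface text tells. Its arguments: {"type":"object","properties":{"targets":{"type":"array"},"squeeze":{"type":"number"}},"required":["targets"]}

```bash
mkdir -p pics; ls
cat > h.py <<'E'
import numpy as np, cv2
from bench import env, optics, ticket, spotter
from scipy.spatial.transform import Rotation as R
def snap(n,f=None):
    p=optics.read_camera(n)
    if f: cv2.imwrite('pics/'+f,cv2.cvtColor(p['color'],cv2.COLOR_RGB2BGR))
    return p
def ray(p,u,v):
    K=np.array(p['intrinsics']); x=(u-K[0,2])/K[0,0]; y=(v-K[1,2])/K[1,1]
    o=np.array(p['orientation']); M=R.from_quat(o).as_matrix() if o.size==4 else o.reshape(3,3)
    if p.get('fish'):
        r=np.hypot(x,y); s=np.sin(r)/max(r,1e-9); d=np.array([x*s,-y*s,-np.cos(r)])
    else: d=np.array([x,-y,-1.])
    return np.array(p['eye']),M@d
def at(p,u,v,z):
    e,d=ray(p,u,v); return e+d*(z-e[2])/d[2]
def proj(p,X):
    K=np.array(p['intrinsics']); o=np.array(p['orientation']); M=R.from_quat(o).as_matrix() if o.size==4 else o.reshape(3,3)
    c=M.T@(np.array(X)-p['eye']); c=np.array([c[0],-c[1],-c[2]])
    if p.get('fish'):
        r=np.hypot(c[0],c[1]); th=np.arctan2(r,c[2]); q=c[:2]/max(r,1e-9)*th
    else: q=c[:2]/c[2]
    return np.array([K[0,0]*q[0]+K[0,2],K[1,1]*q[1]+K[1,2]])
E
python3 - <<'E'
from h import *
np.set_printoptions(precision=4,suppress=True)
ims=[]
for n in ('top','scene'):
    p=snap(n,n+'1.png'); print(n,[ (k,np.array(v).tolist()) for k,v in p.items() if k!='color'])
    for t in ['fuse_panel','fuse_blown','fuse_good_a','fuse_spare','scrap_tray','screwdriver','small_drive','dropper','clamp_ring']:
        print(t,[(np.round(b['box']).tolist(),round(b['score'],2)) for b in spotter.recognise(n,t)][:5])
print(env.state())
E
```

```text
pics
top [('intrinsics', [[356.90592336829275, 0.0, 258.95274450721], [0.0, 356.90592336829275, 194.8779038220704], [0.0, 0.0, 1.0]]), ('eye', [0.42275042804713536, 0.050102574802443324, 1.0919337723068112]), ('orientation', [-0.032415059966155575, 0.030377107144817558, 0.7065055034725007, -0.7063118778641423])]
fuse_panel [([288.0, 179.0, 90.0, 59.0], 0.97)]
fuse_blown [([286.0, 180.0, 92.0, 56.0], 0.37)]
fuse_good_a [([257.0, 179.0, 12.0, 12.0], 0.65), ([291.0, 173.0, 14.0, 1.0], 0.65), ([280.0, 239.0, 21.0, 14.0], 0.43)]
fuse_spare [([172.0, 211.0, 21.0, 7.0], 0.67), ([133.0, 206.0, 11.0, 15.0], 0.49)]
scrap_tray [([380.0, 222.0, 34.0, 29.0], 0.94)]
screwdriver [([180.0, 227.0, 35.0, 10.0], 0.64), ([285.0, 182.0, 91.0, 58.0], 0.51)]
small_drive [([174.0, 186.0, 36.0, 27.0], 0.69)]
dropper [([352.0, 209.0, 11.0, 10.0], 0.61)]
clamp_ring [([370.0, 247.0, 16.0, 13.0], 0.7)]
scene [('intrinsics', [[494.2123505116199, 0.0, 256.32094238921053], [0.0, 494.2123505116199, 197.6629709568311], [0.0, 0.0, 1.0]]), ('eye', [-0.43481629892843693, -0.4441108615537949, 0.9382653774324055]), ('orie
[... 424 characters left out ...]
10.0, 28.0], 0.61)]
screwdriver [([368.0, 272.0, 38.0, 37.0], 0.46)]
small_drive []
dropper [([345.0, 242.0, 13.0, 26.0], 0.7)]
clamp_ring [([349.0, 287.0, 20.0, 16.0], 0.7)]
{'t': 1.0, 'joint_pos': array([ 1.1154,  0.3322, -0.0647,  1.4601,  0.0216,  1.3499, -0.0885]), 'qvel': array([ 0.0012,  0.0001,  0.0003, -0.0014,  0.0005,  0.0001, -0.0009]), 'effort': array([  0.0009, -62.5229,   0.0496, -39.1825,   0.0165,   0.0019,
        -0.    ]), 'position': array([ 0.2622, -0.5674,  0.1982]), 'tool_rot': array([0.9767, 0.2147, 0.    , 0.    ]), 'force': array([-0.2255,  0.3449,  0.0539]), 'wrist_torque': array([-0.0006,  0.0077, -0.0075]), 'gripper_force': 0.0, 'finger_gap': 0.0850869865738399}
```

Run:
```python
import cv2,numpy as np
a=cv2.imread('pics/top1.png')[140:275,110:410]; b=cv2.imread('pics/scene1.png')[150:310,170:410]
a=cv2.resize(a,(660,297),interpolation=cv2.INTER_CUBIC)
b=cv2.resize(b,(450,300),interpolation=cv2.INTER_CUBIC)
c=np.zeros((600,660,3),np.uint8); c[:297]=a; c[299:599,:450]=b
cv2.imwrite('pics/c1.png',c)
```

```text
(no output)
```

View pics/c1.png

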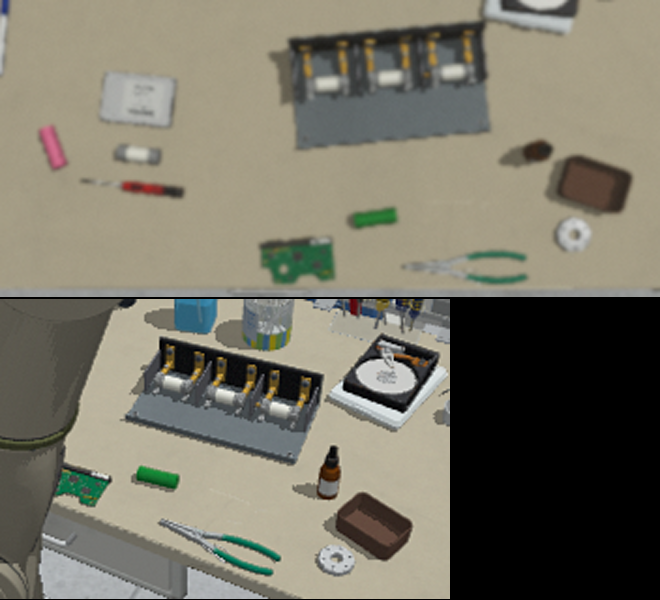

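Run:
```python
from h import *
np.set_printoptions(precision=4,suppress=True)
p=optics.read_camera('top')
f=lambda x,y:(110+x/2.2,140+y/2.2)
for n,(x,y),z in [('lipL',(298,148),.014),('lipR',(489,131),.014),('bdL',(290,40),.064),('bdR',(484,24),.064),('f2',(327,85),.03),('f1',(390,78),.03),('f0',(453,72),.03),('spareL',(115,154),.011),('spareR',(161,155),.011),('tray',(594,184),.03),('trayfl',(592,186),.002),('drop',(527,157),.0),('ring',(574,235),.01),('screwL',(80,181),.005),('scrR',(184,191),.008),('drvBL',(100,122),.01),('drvBR',(173,126),.01),('green',(374,218),.011),('pink',(53,147),.011)]:
    print(n,at(p,*f(x,y),z))
w=snap('wrist'); w['fish']=1
T=R.from_quat(env.state()['tool_rot']); E=np.array(w['eye'])-env.state()['position']
print(w['intrinsics'],T.inv().apply(E),(T.inv()*R.from_quat(w['orientation'])).as_matrix())
```

```text
lipL [0.4812 0.094  0.014 ]
lipR [ 0.5045 -0.1687  0.014 ]
bdL [0.6219 0.1031 0.064 ]
bdR [ 0.6432 -0.1546  0.064 ]
f2 [0.5662 0.0541 0.03  ]
f1 [ 0.5758 -0.0318  0.03  ]
f0 [ 0.584  -0.1179  0.03  ]
spareL [0.4731 0.3463 0.011 ]
spareR [0.4717 0.2829 0.011 ]
tray [ 0.4316 -0.3055  0.03  ]
trayfl [ 0.4291 -0.312   0.002 ]
drop [ 0.4693 -0.2237  0.    ]
ring [ 0.3624 -0.2828  0.01  ]
screwL [0.4361 0.3955 0.005 ]
scrR [0.4223 0.2509 0.008 ]
drvBL [0.5175 0.3684 0.01  ]
drvBR [0.5119 0.2672 0.01  ]
green [ 0.3855 -0.0101  0.011 ]
pink [0.4828 0.4321 0.011 ]
[[297.3186   0.     255.0968]
 [  0.     297.3186 191.3128]
 [  0.       0.       1.    ]] [ 0.0833 -0.     -0.1768] [[ 0.0011  0.9469  0.3216]
 [ 1.     -0.0013  0.0003]
 [ 0.0007  0.3216 -0.9469]]
```

Request:
arm_command(targets=[0.0,40.6,-38.2,5,-70,0.0,40.6,-38.2,5,-70,0.0,40.6,-38.2,5,-70,0.0,40.6,-38.2,5,-70,0.0,40.6,-38.2,5,-70,0.0,40.6,-38.2,5,-70,0.0,40.6,-38.2,5,-70,0.0,40.6,-38.2,5,-70,0.0,40.6,-38.2,5,-70,0.0,40.6,-38.2,5,-70,0.0,40.6,-38.2,5,-70,0.0,40.6,-38.2,5,-70], squeeze=50)

```text
t: 2.3
position: [0.4718, -0.0443, 0.1483]
tool_rot: [0.674, 0.739, 0.001, -0.0]
force: [-0.0, -0.3, 0.4]
finger_gap: 0.0429
gripper_force: 0.0
```

Run:
```python
from h import *
np.set_printoptions(precision=4,suppress=True)
p=snap('wrist','w1.png'); p['fish']=1
for t in ['fuse_panel','fuse_blown','fuse_good_a','scrap_tray']:
    print(t,[(np.round(b['box']).tolist(),round(b['score'],2)) for b in spotter.recognise('wrist',t)][:5])
print(p['eye'],env.state()['position'])
c=p['color'][...,::-1]
# projected pole middles from estimate
o=np.array([.5755,-.032]); ex=np.array([.996,.0883]); ey=np.array([-.0883,.996])
for k in (-1,0,1): print(k,proj(p,[*(o+ey*.086*k),.024]))
cv2.imwrite('pics/w1b.png',cv2.resize(c,(800,600),interpolation=cv2.INTER_CUBIC))
```

```text
fuse_panel []
fuse_blown [([346.0, 237.0, 26.0, 46.0], 0.86)]
fuse_good_a [([353.0, 169.0, 23.0, 53.0], 0.87), ([360.0, 89.0, 24.0, 39.0], 0.71), ([178.0, 136.0, 23.0, 60.0], 0.68)]
scrap_tray [([224.0, 326.0, 32.0, 22.0], 0.98)]
[0.4645 0.0381 0.3252] [ 0.4701 -0.0522  0.1482]
-1 [342.4715 242.8937]
0 [350.7891 172.5484]
1 [356.0078  92.6739]
```

View pics/w1b.png

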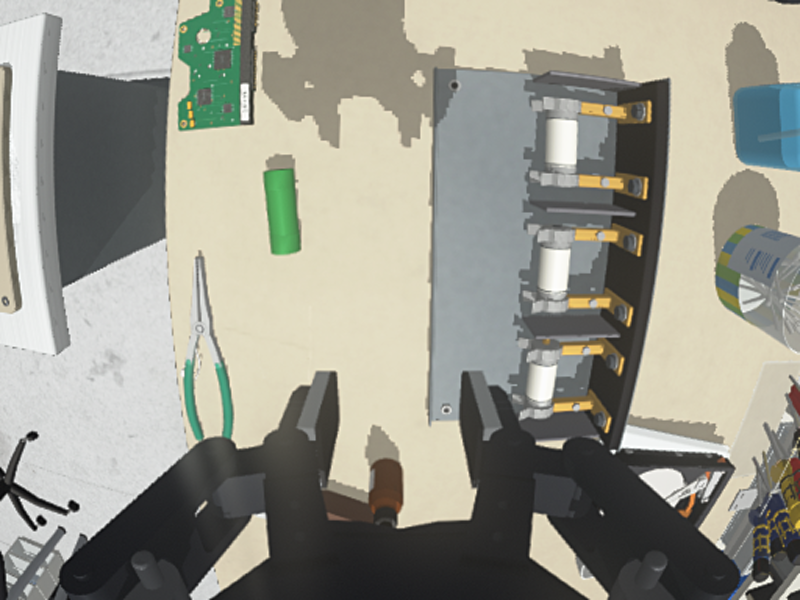

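Run:
```python
import cv2
c=cv2.imread('pics/w1.png')[55:275,325:420]
cv2.imwrite('pics/c2.png',cv2.resize(c,(260,600),interpolation=cv2.INTER_LANCZOS4))
```

```text
(no output)
```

View pics/c2.png

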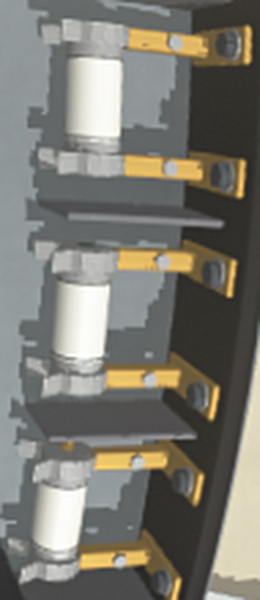

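```bash
cat >> h.py <<'E'
def whites(p,box,thr=170):
    x0,y0,x1,y1=box; c=p['color'][y0:y1,x0:x1].astype(int)
    m=((c.min(2)>thr)&(c.max(2)-c.min(2)<40)).astype(np.uint8)
    n,l,s,ce=cv2.connectedComponentsWithStats(m)
    return [(s[i].tolist(),(ce[i]+[x0,y0]).round(1).tolist()) for i in range(1,n) if s[i][4]>25]
def totool(d,st):
    return R.from_quat(st['tool_rot']).inv().apply(d)*100
E
python3 - <<'E'
from h import *
np.set_printoptions(precision=4,suppress=True)
for n,b,f in [('wrist',(325,55,395,275),1),('top',(240,155,335,200),0),('scene',(240,170,345,235),0)]:
    p=snap(n); 
    if f:p['fish']=1
    for s,c in whites(p,b): print(n,s,c,at(p,*c,.024))
p=optics.read_camera('top')
for s,c in whites(p,(155,195,195,220),150): print('spare',s,c,at(p,*c,.011))
print(env.state()['position'])
E
```

```text
wrist [24, 0, 7, 7, 41] [352.4, 57.8] [0.5591 0.0805 0.024 ]
wrist [29, 0, 18, 47, 647] [362.7, 79.4] [0.5727 0.0597 0.024 ]
wrist [24, 47, 6, 8, 44] [351.4, 105.7] [0.5635 0.0302 0.024 ]
wrist [34, 48, 12, 8, 88] [364.5, 106.5] [0.5782 0.0315 0.024 ]
wrist [22, 84, 7, 8, 44] [350.2, 142.4] [ 0.5676 -0.0084  0.024 ]
wrist [24, 84, 20, 45, 607] [359.0, 161.6] [ 0.5811 -0.028   0.024 ]
wrist [19, 130, 7, 8, 40] [346.5, 188.0] [ 0.5719 -0.0589  0.024 ]
wrist [29, 130, 11, 7, 76] [358.9, 188.0] [ 0.5865 -0.0577  0.024 ]
wrist [16, 162, 6, 8, 34] [343.4, 220.1] [ 0.5756 -0.0974  0.024 ]
wrist [17, 162, 20, 37, 447] [351.3, 235.6] [ 0.5896 -0.1166  0.024 ]
wrist [11, 200, 7, 7, 26] [338.9, 258.1] [ 0.5805 -0.148   0.024 ]
wrist [20, 201, 12, 5, 48] [350.2, 258.0] [ 0.5952 -0.1474  0.024 ]
top [42, 18, 10, 4, 34] [286.5, 174.5] [ 0.5796 -0.03    0.024 ]
top [14, 21, 9, 4, 34] [258.0, 177.4] [0.5708 0.056  0.024 ]
scene [17, 21, 11, 5, 39] [262.0, 193.2] [0.5785 0.0578 0.024 ]
scene [45, 28, 11, 6, 44] [289.7, 200.1] [ 0.5864 -0.0278  0.024 ]
scene [74, 35, 11, 6, 43] [318.8, 207.4] [ 0.5941 -0.1147  0.024 ]
spare [12, 11, 11, 7, 58] [172.0, 209.1] [0.4758 0.3169 0.011 ]
[ 0.4703 -0.0516  0.1483]
```

Request:
arm_command(targets=[0.0,-7.8,10.6,2,0,0.0,-7.8,10.6,3,0,0.0,-7.8,10.6,4.8,0,0.0,-7.8,10.6,4.8,0,0.0,-7.8,10.6,4.8,0,0.0,-7.8,10.6,4.8,0])

```text
t: 3.35
position: [0.5826, -0.1188, 0.1011]
tool_rot: [0.677, 0.736, 0.0, 0.0]
force: [0.1, 0.4, 0.4]
finger_gap: 0.0426
gripper_force: 0.0
```

Run:
```python
from h import *
np.set_printoptions(precision=4,suppress=True)
p=snap('wrist','w2.png'); p['fish']=1
o=np.array([.5835,-.1185]); a=np.radians(5.2)
ex=np.array([np.cos(a),np.sin(a)]); ey=np.array([-np.sin(a),np.cos(a)])
for q in [(-.083,-.043,.014),(-.016,.043,.046),(0,0,.024),(0,0,.035),(-.017,.0245,.038),(.049,0,.064),(0,.0385,.024)]: print(q,proj(p,[*(o+ex*q[0]+ey*q[1]),q[2]]))
print([(np.round(b['box']).tolist(),round(b['score'],2)) for b in spotter.recognise('wrist','fuse_blown')][:5])
st=env.state();print(st['position'],st['tool_rot'])
cv2.imwrite('pics/w2b.png',cv2.resize(cv2.cvtColor(p['color'],cv2.COLOR_RGB2BGR)[100:384,120:420],(634,600),interpolation=cv2.INTER_CUBIC))
```

```text
(-0.083, -0.043, 0.014) [173.3358 225.9226]
(-0.016, 0.043, 0.046) [235.0934 144.8521]
(0, 0, 0.024) [255.5838 187.8645]
(0, 0, 0.035) [255.6072 191.8156]
(-0.017, 0.0245, 0.038) [235.0011 165.167 ]
(0.049, 0, 0.064) [318.2689 203.4328]
(0, 0.0385, 0.024) [255.361 145.497]
[([259.0, 176.0, 27.0, 68.0], 0.68)]
[ 0.5827 -0.1189  0.1017] [0.6767 0.7363 0.0003 0.0011]
```

View pics/w2b.png

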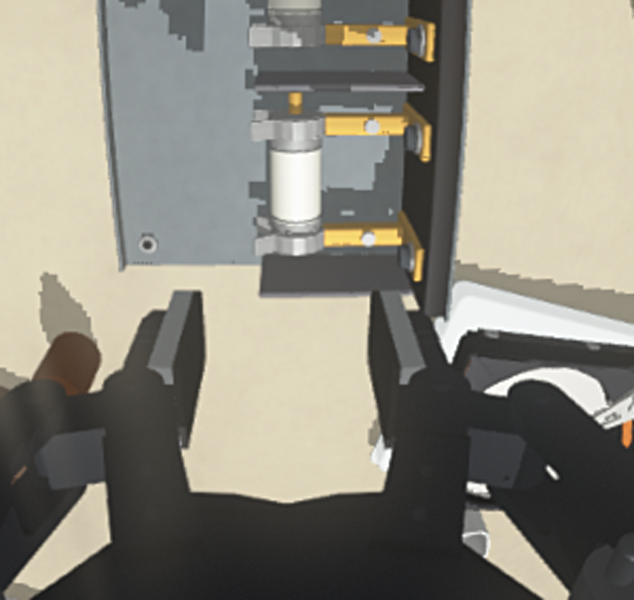

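Request:
arm_command(targets=[0.0,0,0.35,2,0,0.0,0,0.35,4,0,0.0,0,0.35,5,0,0.0,0,0.35,6,0,0.0,0,0.35,7,0,0.0,0,0.35,7,0])

```text
t: 4.05
position: [0.5855, -0.1189, 0.0293]
tool_rot: [0.677, 0.736, -0.0, -0.001]
force: [0.9, -0.6, -0.1]
finger_gap: 0.0427
gripper_force: 0.0
```

Run:
```python
from h import *
np.set_printoptions(precision=4,suppress=True)
p=snap('wrist','w3.png'); p['fish']=1
st=env.state();print(st['position'],st['tool_rot'],st['force'])
cv2.imwrite('pics/w3b.png',cv2.resize(cv2.cvtColor(p['color'],cv2.COLOR_RGB2BGR)[100:384,120:420],(634,600),interpolation=cv2.INTER_CUBIC))
```

```text
[ 0.586  -0.1189  0.0301] [ 0.6769  0.7361 -0.0001 -0.0002] [-1.1835 -0.4973  0.4675]
```

View pics/w3b.png

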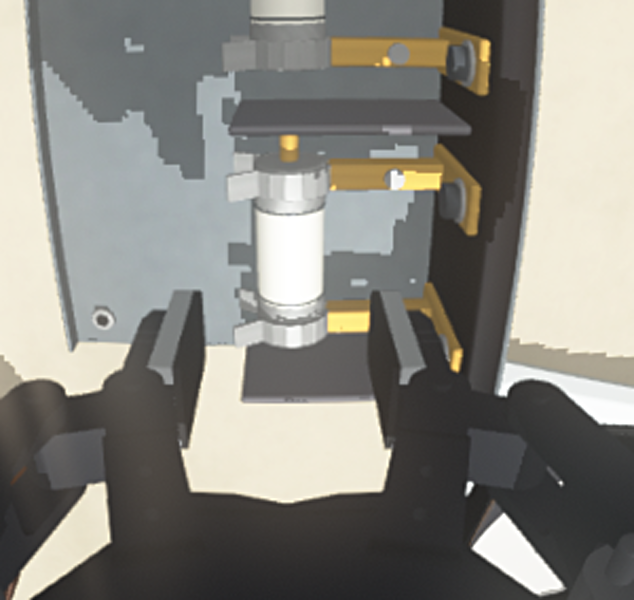

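Run:
```python
from h import *
np.set_printoptions(precision=4,suppress=True)
p=snap('scene'); st=env.state(); T=R.from_quat(st['tool_rot'])
c=cv2.cvtColor(p['color'],cv2.COLOR_RGB2BGR)
t=proj(p,st['position']); print(t)
x,y=int(t[0])-50,int(t[1])-60
b=cv2.resize(c[y:y+100,x:x+100],(600,600),interpolation=cv2.INTER_CUBIC)
for q,col in [((0,0,0),(0,0,255)),((0,.021,0),(0,255,255)),((0,-.021,0),(0,255,0)),((0,-.021,-.035),(255,0,0))]:
    u=(proj(p,st['position']+T.apply(q))-[x,y]+.5)*6; cv2.circle(b,tuple(int(v) for v in u),4,col,1)
cv2.imwrite('pics/s2.png',b)
```

```text
[319.3294 207.6685]
```

View pics/s2.png

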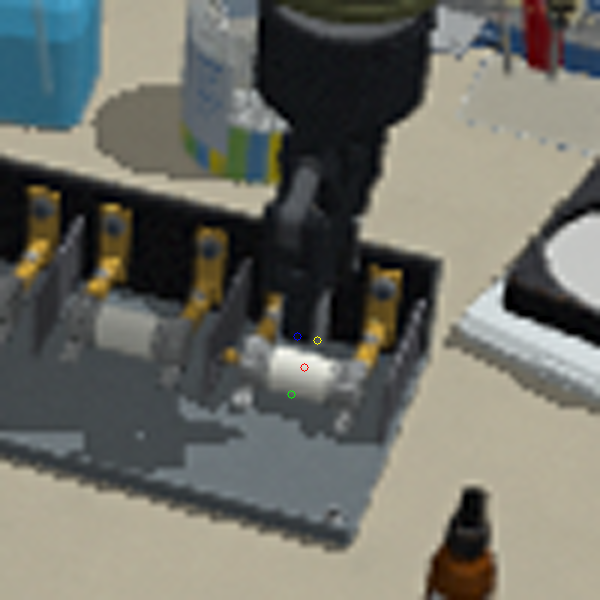

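Request:
arm_command(targets=[0.0,0,0,0.7,0,0.0,0,0,1.4,0,0.0,0,0,2.0,0,0.0,0,0,2.0,0,0.0,0,0,2.0,0])

```text
t: 4.65
position: [0.5861, -0.1188, 0.01]
tool_rot: [0.677, 0.736, -0.0, -0.0]
force: [0.2, 0.2, 0.4]
finger_gap: 0.0427
gripper_force: 0.0
```

Run:
```python
from h import *
np.set_printoptions(precision=4,suppress=True)
p=snap('scene'); st=env.state(); T=R.from_quat(st['tool_rot'])
print(st['position'],st['force'])
c=cv2.cvtColor(p['color'],cv2.COLOR_RGB2BGR)
t=proj(p,st['position'])
x,y=int(t[0])-40,int(t[1])-60
b=cv2.resize(c[y:y+80,x:x+80],(400,400),interpolation=cv2.INTER_CUBIC)
w=snap('wrist'); d=cv2.resize(cv2.cvtColor(w['color'],cv2.COLOR_RGB2BGR)[140:340,160:360],(400,400),interpolation=cv2.INTER_CUBIC)
cv2.imwrite('pics/s3.png',np.hstack([b,d]))
```

```text
[ 0.5863 -0.1189  0.0103] [-0.0588  0.0409  0.4446]
```

View pics/s3.png

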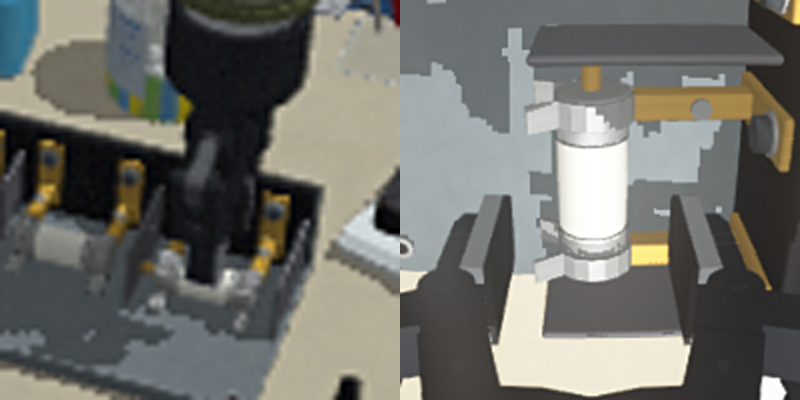

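Request:
arm_command(targets=[0.0,0,0,0.3,0,0.0,0,0,0.5,0,0.0,0,0,0.5,0])

```text
t: 5.05
position: [0.5859, -0.1189, 0.0049]
tool_rot: [0.677, 0.736, -0.0, -0.0]
force: [-0.3, -0.4, -1.1]
finger_gap: 0.0429
gripper_force: 0.0
```

Request:
arm_command(targets=[0.2,0,0,-0.3,0,0.35,0,0,-0.3,0,0.35,0,0,-0.3,0])

```text
t: 5.35
position: [0.5863, -0.119, 0.0085]
tool_rot: [0.677, 0.736, 0.0, 0.0]
force: [0.4, -0.2, 0.3]
finger_gap: 0.0274
gripper_force: 0.0
```

Run:
```python
from h import *
np.set_printoptions(precision=4,suppress=True)
p=snap('scene'); st=env.state(); T=R.from_quat(st['tool_rot'])
print(st['position'],st['force'],st['finger_gap'])
c=cv2.cvtColor(p['color'],cv2.COLOR_RGB2BGR)
x,y=290,170
b=cv2.resize(c[y:y+50,x:x+50],(400,400),interpolation=cv2.INTER_CUBIC)
for q,col in [((.011,-.014,-.003),(0,255,0)),((-.011,-.014,-.003),(0,255,0)),((.011,-.014,-.035),(255,0,0)),((-.011,-.014,-.035),(255,0,0))]:
    u=(proj(p,st['position']+T.apply(q))-[x,y]+.5)*8; cv2.circle(b,tuple(int(v) for v in u),3,col,1)
w=snap('wrist'); d=cv2.resize(cv2.cvtColor(w['color'],cv2.COLOR_RGB2BGR)[140:340,160:360],(400,400),interpolation=cv2.INTER_CUBIC)
cv2.imwrite('pics/s4.png',np.hstack([b,d]))
```

```text
[ 0.5863 -0.1189  0.0084] [ 0.3268  0.5549 -0.0046] 0.02775128249361807
```

View pics/s4.png

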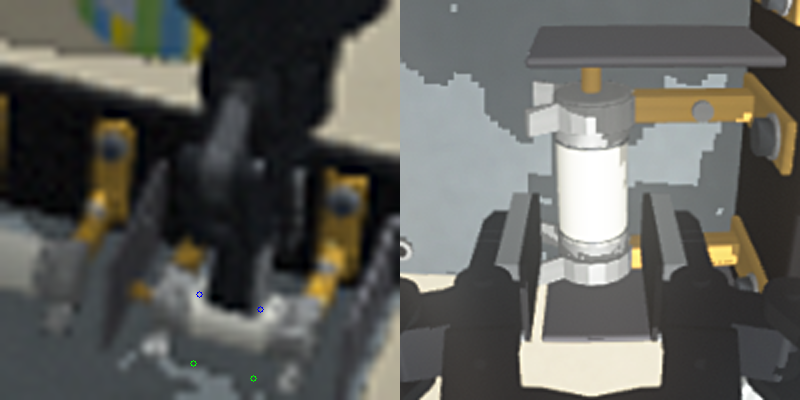

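Request:
arm_command(targets=[0.2,0,0,0.4,0,0.2,0,0,0.7,0,0.2,0,0,0.7,0])

```text
t: 5.75
position: [0.5857, -0.1188, 0.0005]
tool_rot: [0.677, 0.736, -0.0, -0.0]
force: [-0.1, 0.5, 0.1]
finger_gap: 0.0341
gripper_force: 0.0
```

Request:
arm_command(targets=[0.2,0,0,0.3,0,0.2,0,0,0.4,0,0.2,0,0,0.4,0])

```text
t: 6.05
position: [0.586, -0.1189, -0.003]
tool_rot: [0.677, 0.736, -0.0, -0.0]
force: [-0.2, -0.4, -0.3]
finger_gap: 0.0343
gripper_force: 0.0
```

Request:
arm_command(targets=[0.2,0,0,0.3,0,0.2,0,0,0.5,0,0.2,0,0,0.5,0])

```text
t: 6.35
position: [0.5859, -0.1189, -0.0082]
tool_rot: [0.677, 0.736, -0.0, -0.0]
force: [-0.1, 0.2, -0.3]
finger_gap: 0.0341
gripper_force: 0.0
```

Request:
arm_command(targets=[0.2,0,0,0.3,0,0.2,0,0,0.6,0,0.2,0,0,0.6,0])

```text
t: 6.65
position: [0.5858, -0.1189, -0.0143]
tool_rot: [0.677, 0.736, -0.0, -0.0]
force: [0.4, 0.4, -0.8]
finger_gap: 0.0338
gripper_force: 0.0
```

Request:
arm_command(targets=[0.2,0,0,0.2,0,0.2,0,0,0.4,0,0.2,0,0,0.4,0])

```text
t: 6.95
position: [0.586, -0.1189, -0.0181]
tool_rot: [0.677, 0.736, -0.0, -0.0]
force: [1.0, -0.6, -0.4]
finger_gap: 0.0338
gripper_force: 0.0
```

Request:
arm_command(targets=[0.4,0,0,0,0,0.55,0,0,0,0,0.55,0,0,0,0,0.55,0,0,0,0])

```text
t: 7.35
position: [0.5865, -0.1189, -0.0176]
tool_rot: [0.677, 0.736, 0.0, 0.0]
force: [1.4, -0.5, -0.2]
finger_gap: 0.0202
gripper_force: 46.4
```

Request:
arm_command(targets=[0.3,0,0,0,0,0.3,0,0,0.2,0,0.3,0,0,0.4,0,0.3,0,0,0.5,0,0.3,0,0,0.5,0])

```text
t: 7.85
position: [0.5859, -0.1189, -0.0231]
tool_rot: [0.677, 0.736, -0.0, -0.0]
force: [-0.6, -1.0, 1.0]
finger_gap: 0.0296
gripper_force: 0.0
```

Request:
arm_command(targets=[0.45,0,0,0,0,0.55,0,0,0,0,0.6,0,0,0,0,0.6,0,0,0,0])

```text
t: 8.25
position: [0.5865, -0.1189, -0.0226]
tool_rot: [0.677, 0.736, 0.0, 0.0]
force: [1.4, 0.5, -0.3]
finger_gap: 0.0201
gripper_force: 48.8
```

Request:
arm_command(targets=[0.8,0,0,0,0,0.8,0,-0.5,0,0,0.8,0,-1,0,0,0.8,0,-1.5,0,0,0.8,0,-2,0,0,0.8,0,-2.5,0,0,0.8,0,-3,0,0,0.8,0,-3.5,0,0,0.8,0,-3.5,0,0], squeeze=60)

```text
t: 9.15
position: [0.5505, -0.1221, -0.0228]
tool_rot: [0.677, 0.736, -0.0, -0.0]
force: [-0.3, -0.2, -0.5]
finger_gap: 0.02
gripper_force: 59.7
```

Request:
arm_command(targets=[0.8,0,-1,-3,0,0.8,0,-2,-7,0,0.8,0,-3,-11,0,0.8,0,-3,-11,0])

```text
t: 9.55
position: [0.5238, -0.1251, 0.0926]
tool_rot: [0.677, 0.736, 0.001, 0.004]
force: [0.6, 0.0, -0.4]
finger_gap: 0.0201
gripper_force: 59.8
```

Run:
```python
from h import *
np.set_printoptions(precision=4,suppress=True)
for n,b in [('top',(355,195,405,245)),('scene',(330,235,410,310))]:
    p=snap(n); x0,y0,x1,y1=b; c=cv2.cvtColor(p['color'],cv2.COLOR_RGB2HSV)[y0:y1,x0:x1].astype(int)
    rgb=p['color'][y0:y1,x0:x1].astype(int)
    m=((rgb[...,0]-rgb[...,2]>12)&(rgb.max(2)<125)).astype(np.uint8)
    k,l,s,ce=cv2.connectedComponentsWithStats(m); i=1+s[1:,4].argmax()
    pts=np.argwhere(l==i)[:,::-1].astype(np.float32)+[x0,y0]
    r=cv2.minAreaRect(pts.astype(np.float32)); print(n,s[i],r)
    for q in cv2.boxPoints(r): print(at(p,*q,.03))
    print('ctr',at(p,*r[0],.03),at(p,*r[0],.015))
p=snap('wrist'); p['fish']=1
print([(np.round(b['box']).tolist(),round(b['score'],2), at(p,*b['box'][:2],.015)) for b in spotter.recognise('wrist','scrap_tray')][:3])
print(env.state()['position'],env.state()['finger_gap'])
```

```text
top [  0   5   6  45 151] ((357.5, 222.0), (44.0, 5.0), 90.0)
[ 0.5019 -0.2332  0.03  ]
[ 0.5019 -0.2481  0.03  ]
[ 0.3718 -0.2448  0.03  ]
[ 0.3718 -0.23    0.03  ]
ctr [ 0.4365 -0.239   0.03  ] [ 0.4367 -0.2431  0.015 ]
scene [  12   18   48   37 1060] ((366.4615478515625, 270.80767822265625), (42.15721130371094, 29.121761322021484), 33.690067291259766)
[ 0.3876 -0.2534  0.03  ]
[ 0.4855 -0.2623  0.03  ]
[ 0.4471 -0.3643  0.03  ]
[ 0.3556 -0.3508  0.03  ]
ctr [ 0.4173 -0.3088  0.03  ] [ 0.4314 -0.3065  0.015 ]
[([166.0, 340.0, 40.0, 48.0], 0.73, array([ 0.4294, -0.3297,  0.015 ])), ([114.0, 295.0, 32.0, 28.0], 0.42, array([ 0.3692, -0.2674,  0.015 ]))]
[ 0.5209 -0.1243  0.0863] 0.019883051921481664
```

```bash
cat >> h.py <<'E'
from scipy.optimize import minimize
def boxmask(p,x,y,a,L,W,H,shape=(384,512)):
    c,s=np.cos(a),np.sin(a)
    P=[proj(p,[x+c*i*L/2-s*j*W/2,y+s*i*L/2+c*j*W/2,k*H])*4 for i in(-1,1) for j in(-1,1) for k in(0,1)]
    m=np.zeros((shape[0]*4,shape[1]*4),np.uint8); cv2.fillConvexPoly(m,cv2.convexHull(np.array(P,np.float32).round().astype(np.int32)),1)
    return cv2.resize(m.astype(np.float32),shape[::-1],interpolation=cv2.INTER_AREA)
def fit(views,x0,L,W,H):
    f=lambda q:sum(np.abs(boxmask(p,q[0]/100,q[1]/100,q[2],L,W,H)-m)[r[1]:r[3],r[0]:r[2]].sum()/m.sum() for p,m,r in views)
    r=minimize(f,x0,method='Nelder-Mead',options=dict(initial_simplex=[x0]+[[x0[i]+(i==j)*(1 if j<2 else .2) for i in range(3)] for j in range(3)]))
    return r.x,r.fun
E
python3 - <<'E'
from h import *
np.set_printoptions(precision=4,suppress=True)
V=[]
for n,b in [('top',(362,203,400,240)),('scene',(333,240,402,300))]:
    p=snap(n); x0,y0,x1,y1=b; g=p['color'].astype(int)
    m=np.zeros((384,512),np.uint8); rgb=g[y0:y1,x0:x1]
    m[y0:y1,x0:x1]=(rgb.max(2)<115)&(rgb[...,0]-rgb[...,2]>5)
    k,l,s,ce=cv2.connectedComponentsWithStats(m); i=1+s[1:,4].argmax(); print(n,s[i],g[222,380],g[222,400])
    m=(l==i).astype(np.float32); v=(p,m,b); V.append(v)
    print(n,fit([v],[43,-31,-.37],.061,.087,.03))
print(fit(V,[43,-31,-.37],.061,.087,.03))
E
```

```text
top [392 203   3   2   4] [153 146 125] [175 166 141]
top (array([ 36.3333, -18.6667,  -0.3033]), np.float64(1.0))
scene [ 343  253   47   37 1021] [188 179 159] [183 176 155]
scene (array([ 43.2386, -31.0496,  -0.2709]), np.float64(0.11545053869485855))
(array([ 34.    , -18.3333,   0.03  ]), np.float64(2.0))
```

Run:
```python
from h import *
np.set_printoptions(precision=4,suppress=True)
V=[]
P={n:optics.read_camera(n) for n in('top','scene')}
for n,b in [('top',(355,200,405,245)),('scene',(333,240,402,300))]:
    p=P[n]; x0,y0,x1,y1=b; g=cv2.imread(f'pics/{n}1.png')[...,::-1].astype(int)
    m=np.zeros((384,512),np.uint8); rgb=g[y0:y1,x0:x1]
    m[y0:y1,x0:x1]=(rgb.max(2)<105)&(rgb[...,0]-rgb[...,2]>5)
    m=cv2.morphologyEx(m,cv2.MORPH_OPEN,np.ones((3,3)))
    k,l,s,ce=cv2.connectedComponentsWithStats(m); i=1+s[1:,4].argmax(); print(n,s[i])
    m=(l==i).astype(np.float32); v=(p,m,b); V.append(v)
    print(n,fit([v],[43,-31,-.37],.061,.087,.03))
print(fit(V,[43,-31,-.37],.061,.087,.03))
```

```text
top [360 211  37  26 724]
top (array([ 42.9608, -30.6001,  -0.3117]), np.float64(0.09815262258052826))
scene [349 253  40  36 924]
scene (array([ 43.3874, -31.098 ,  -0.3135]), np.float64(0.09767316281795502))
(array([ 43.1566, -30.8794,  -0.3066]), np.float64(0.27436262369155884))
```

Request:
arm_command(targets=[0.8,-18,-10.6,0,22.6,0.8,-18,-10.6,0,22.6,0.8,-18,-10.6,0,22.6,0.8,-18,-10.6,0,22.6,0.8,-18,-10.6,0,22.6,0.8,-18,-10.6,0,22.6,0.8,-18,-10.6,0,22.6,0.8,-18,-10.6,0,22.6])

```text
t: 10.75
position: [0.432, -0.3106, 0.0871]
tool_rot: [0.807, 0.59, 0.0, -0.0]
force: [0.3, -0.3, -0.3]
finger_gap: 0.0203
gripper_force: 59.7
```

Run:
```python
from h import *
np.set_printoptions(precision=4,suppress=True)
p=snap('wrist','w5.png'); p['fish']=1; st=env.state(); print(st['position'],st['tool_rot'],st['finger_gap'])
a=-.31;c,s=np.cos(a),np.sin(a)
im=cv2.cvtColor(p['color'],cv2.COLOR_RGB2BGR)[90:384,100:412].copy()
im=cv2.resize(im,None,fx=1.9,fy=1.9,interpolation=cv2.INTER_CUBIC)
q=[((proj(p,[.4316+c*i*.0305-s*j*.0435,-.3085+s*i*.0305+c*j*.0435,.03])-[100,90]+.5)*1.9).astype(int) for i,j in((-1,-1),(-1,1),(1,1),(1,-1))]
cv2.polylines(im,[np.array(q)],True,(0,255,0),1)
cv2.imwrite('pics/w5b.png',im)
```

```text
[ 0.4318 -0.3108  0.0871] [ 0.8071  0.5904  0.0002 -0.0001] 0.019843875632887358
```

View pics/w5b.png

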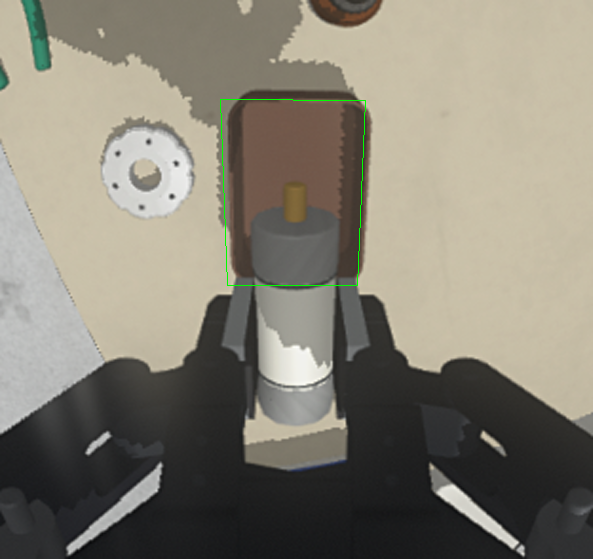

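Request:
arm_command(targets=[0.8,0.1,0.2,3,0,0.8,0.1,0.2,6,0,0.8,0.1,0.2,8,0,0.8,0.1,0.2,9,0,0.8,0.1,0.2,9.6,0,0.8,0.1,0.2,9.6,0,0.8,0.1,0.2,9.6,0])

```text
t: 11.5
position: [0.4337, -0.3125, -0.0078]
tool_rot: [0.808, 0.589, 0.0, 0.001]
force: [0.3, -0.7, -0.9]
finger_gap: 0.0197
gripper_force: 59.7
```

Request:
arm_command(targets=[0.4,0,0,0,0,0.4,0,0,0,0,0.3,0,0,0,0,0.3,0,0,-1,0,0.2,0,0,-4,0,0.0,0,0,-8,0,0.0,0,0,-12,0,0.0,0,0,-15,0,0.0,0,0,-15,0])

```text
t: 12.4
position: [0.4353, -0.3136, 0.1467]
tool_rot: [0.808, 0.589, 0.001, 0.004]
force: [0.6, -0.6, -0.2]
finger_gap: 0.043
gripper_force: 0.0
```

Run:
```python
from h import *
np.set_printoptions(precision=4,suppress=True)
p=snap('wrist','w6.png'); p['fish']=1; st=env.state(); print(st['position'],st['tool_rot'],st['finger_gap'])
for t in ('fuse_blown','scrap_tray'): print(t,[(np.round(b['box']).tolist(),round(b['score'],2), at(p,*b['box'][:2],.013)) for b in spotter.recognise('wrist',t)][:3])
P=snap('top','top3.png')
for s,c in whites(P,(155,195,195,220),150): print('spare',s,c,at(P,*c,.011))
for t in ('fuse_spare','screwdriver','small_drive'): print(t,[(np.round(b['box'],1).tolist(),round(b['score'],2), at(P,*b['box'][:2],.01)) for b in spotter.recognise('top',t)][:3])
```

```text
[ 0.4342 -0.313   0.1441] [0.808  0.5892 0.0006 0.0024] 0.04275984853312066
fuse_blown [([252.0, 164.0, 22.0, 63.0], 0.59, array([ 0.436 , -0.3054,  0.013 ]))]
scrap_tray [([254.0, 170.0, 66.0, 90.0], 0.56, array([ 0.4359, -0.3122,  0.013 ])), ([314.0, 12.0, 84.0, 23.0], 0.28, array([ 0.547, -0.167,  0.013]))]
spare [12, 11, 11, 7, 58] [172.0, 209.1] [0.4758 0.3169 0.011 ]
fuse_spare [([173.3, 182.9, 33.0, 24.9], 0.66, array([0.556 , 0.3149, 0.01  ])), ([172.4, 209.6, 20.6, 6.6], 0.61, array([0.4744, 0.3159, 0.01  ])), ([132.9, 208.1, 12.8, 16.5], 0.47, array([0.479, 0.436, 0.01 ]))]
screwdriver [([177.5, 226.6, 28.8, 6.7], 0.46, array([0.423 , 0.2993, 0.01  ]))]
small_drive [([173.1, 183.2, 32.4, 27.5], 0.9, array([0.555 , 0.3154, 0.01  ]))]
```

Request:
arm_command(targets=[0.0,61.2,-15.4,2,-17,0.0,61.2,-15.4,2,-17,0.0,61.2,-15.4,2,-17,0.0,61.2,-15.4,2,-17,0.0,61.2,-15.4,2,-17,0.0,61.2,-15.4,2,-17,0.0,61.2,-15.4,2,-17,0.0,61.2,-15.4,2,-17,0.0,61.2,-15.4,2,-17,0.0,61.2,-15.4,2,-17,0.0,61.2,-15.4,2,-17,0.0,61.2,-15.4,2,-17])

```text
t: 13.95
position: [0.4713, 0.2879, 0.1216]
tool_rot: [0.712, 0.702, -0.0, -0.0]
force: [1.1, 0.1, 0.6]
finger_gap: 0.0426
gripper_force: 0.0
```

Request:
arm_command(targets=[0.0,0,0,0,0,0.0,0,0,0,0,0.0,0,0,0,0,0.0,0,0,0,0])

```text
t: 14.35
position: [0.4721, 0.2844, 0.122]
tool_rot: [0.713, 0.701, -0.0, 0.0]
force: [-0.3, 0.3, 0.4]
finger_gap: 0.0425
gripper_force: 0.0
```

Run:
```python
from h import *
np.set_printoptions(precision=4,suppress=True)
p=snap('wrist','w7.png'); p['fish']=1; st=env.state(); print(st['position'],st['tool_rot'],st['finger_gap'],proj(p,[.475,.317,.011]))
print(proj(p,[.475,.317+.0,.011]))
for t in ('fuse_spare','screwdriver','small_drive'): print(t,[(np.round(b['box'],1).tolist(),round(b['score'],2), at(p,*b['box'][:2],.011)) for b in spotter.recognise('wrist',t)][:3])
im=cv2.cvtColor(p['color'],cv2.COLOR_RGB2BGR)[60:384,60:460]
cv2.imwrite('pics/w7b.png',cv2.resize(im,(740,600),interpolation=cv2.INTER_CUBIC))
```

```text
[0.4721 0.2845 0.1222] [ 0.7129  0.7012 -0.0002  0.0005] 0.042630503527307635 [257.1763 145.6283]
[257.1763 145.6283]
fuse_spare [([256.9, 149.2, 25.7, 62.1], 0.85, array([0.4747, 0.3134, 0.011 ])), ([267.5, 27.0, 63.3, 40.4], 0.62, array([0.4865, 0.4334, 0.011 ])), ([323.6, 345.3, 120.2, 65.6], 0.39, array([0.5666, 0.0357, 0.011 ]))]
screwdriver [([210.9, 137.3, 20.7, 141.2], 0.79, array([0.4298, 0.3264, 0.011 ])), ([322.6, 345.2, 119.6, 67.0], 0.59, array([0.5651, 0.0362, 0.011 ]))]
small_drive [([331.6, 139.8, 79.6, 106.1], 0.73, array([0.5492, 0.3228, 0.011 ])), ([324.4, 346.4, 109.2, 67.6], 0.2, array([0.5681, 0.0331, 0.011 ]))]
```

View pics/w7b.png

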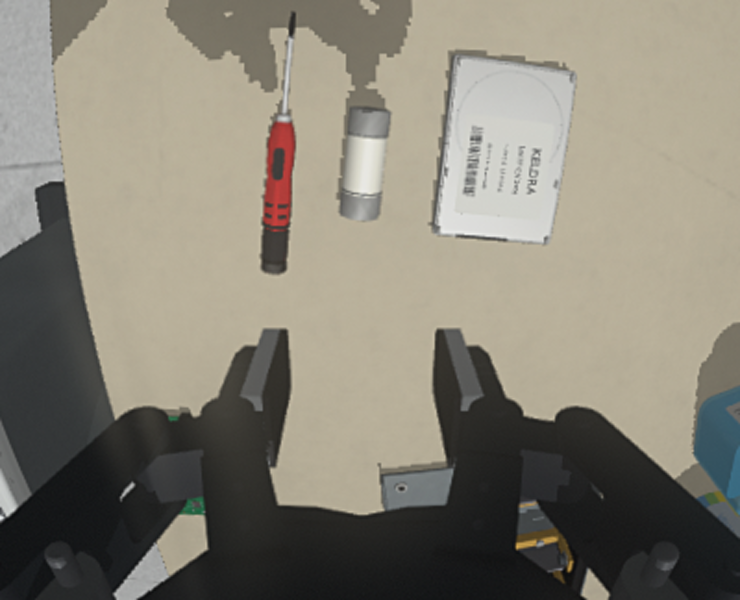

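Run:
```python
from h import *
p=cv2.imread('pics/w7.png')[...,::-1].astype(int)
w=optics.read_camera('wrist'); w['fish']=1
x0,y0,x1,y1=236,112,276,184; c=p[y0:y1,x0:x1]
# white part
m=((c.min(2)>185)&(c.max(2)-c.min(2)<25)).astype(np.uint8)
k,l,s,ce=cv2.connectedComponentsWithStats(m); i=1+s[1:,4].argmax()
pts=(np.argwhere(l==i)[:,::-1]+[x0,y0]).astype(np.float32); print(s[i],cv2.minAreaRect(pts),ce[i]+[x0,y0])
for a,b in (((260,122.2),(254.05,174.6)),):
    A,B=at(w,*a,.011),at(w,*b,.011); print(A,B,np.degrees(np.arctan2(*(A-B)[:2][::-1])),np.linalg.norm(A-B))
print(at(w,*(ce[i]+[x0,y0]),.014))
st=env.state(); print(totool(at(w,256.8,148,.011)-st['position'],st))
```

```text
[ 14  22  17  31 425] ((257.9695129394531, 149.27439880371094), (14.356100082397461, 29.92694664001465), 6.340191841125488) [258.   149.16]
[0.4778702  0.34096442 0.011     ] [0.47133174 0.28839235 0.011     ] 82.91044508726067 0.052977099966478106
[0.47558852 0.31489246 0.014     ]
[ 3.002581    0.21182293 11.13497075]
```

Request:
arm_command(targets=[0.25,3,0.25,3,6,0.25,3,0.25,7,6,0.25,3,0.25,10,6,0.25,3,0.25,12,6,0.25,3,0.25,13,6,0.25,3,0.25,13.6,6,0.25,3,0.25,13.6,6])

```text
t: 15.3
position: [0.4746, 0.3162, -0.0137]
tool_rot: [0.748, 0.664, 0.0, 0.0]
force: [0.7, 0.3, 0.1]
finger_gap: 0.0321
gripper_force: 0.0
```

Request:
arm_command(targets=[0.25,0,0,0.3,0,0.25,0,0,0.6,0,0.25,0,0,0.6,0])

```text
t: 15.6
position: [0.4746, 0.3162, -0.0197]
tool_rot: [0.748, 0.664, 0.0, 0.0]
force: [0.2, -0.9, 0.1]
finger_gap: 0.0322
gripper_force: 0.0
```

Request:
arm_command(targets=[0.25,0,0,0.2,0,0.25,0,0,0.4,0,0.25,0,0,0.4,0])

```text
t: 15.9
position: [0.4743, 0.3161, -0.0241]
tool_rot: [0.748, 0.664, -0.0, 0.0]
force: [0.0, 0.1, -0.4]
finger_gap: 0.0316
gripper_force: 0.0
```

Request:
arm_command(targets=[0.25,0,0,0.2,0,0.25,0,0,0.2,0])

```text
t: 16.1
position: [0.4743, 0.3161, -0.0261]
tool_rot: [0.748, 0.664, -0.0, 0.0]
force: [0.0, -0.2, -0.7]
finger_gap: 0.032
gripper_force: 0.0
```

Request:
arm_command(targets=[0.4,0,0,0,0,0.5,0,0,0,0,0.6,0,0,0,0,0.8,0,0,0,0,0.8,0,0,0,0], squeeze=60)

```text
t: 16.6
position: [0.4745, 0.3163, -0.0256]
tool_rot: [0.748, 0.664, 0.0, 0.0]
force: [-0.1, -1.3, 5.1]
finger_gap: 0.019
gripper_force: 58.8
```

Request:
arm_command(targets=[0.3,0,0,0,0,0.25,0,0,0,0,0.25,0,0,0.3,0,0.25,0,0,0.5,0,0.25,0,0,0.5,0])

```text
t: 17.1
position: [0.4741, 0.316, -0.0314]
tool_rot: [0.748, 0.664, -0.0, -0.0]
force: [-0.6, 0.1, -0.0]
finger_gap: 0.0321
gripper_force: 0.0
```

Request:
arm_command(targets=[0.25,0,0,0.2,0,0.25,0,0,0.2,0,0.25,0,0,0.2,0])

```text
t: 17.4
position: [0.4744, 0.3162, -0.0329]
tool_rot: [0.748, 0.664, -0.0, 0.0]
force: [0.7, 0.3, 1.1]
finger_gap: 0.0319
gripper_force: 0.0
```

Request:
arm_command(targets=[0.4,0,0,0,0,0.5,0,0,0,0,0.6,0,0,0,0,0.8,0,0,0,0,0.8,0,0,0,0])

```text
t: 17.9
position: [0.4746, 0.3163, -0.0326]
tool_rot: [0.748, 0.664, 0.0, 0.0]
force: [-1.0, -0.8, 4.6]
finger_gap: 0.0199
gripper_force: 58.7
```

Request:
arm_command(targets=[0.8,0,0,-4,0,0.8,0,0,-9,0,0.8,-3,1,-12.5,-12,0.8,-42.8,12,-12.5,-12,0.8,-42.8,12,-12.5,-12,0.8,-42.8,12,-12.5,-12,0.8,-42.8,12,-12.5,-12,0.8,-42.8,12,-12.5,-12,0.8,-42.8,12,-12.5,-12,0.8,-42.8,12,-12.5,-12,0.8,-42.8,12,-12.5,-12,0.8,-42.8,12,-12.5,-12])

```text
t: 19.1
position: [0.5424, -0.13, 0.0915]
tool_rot: [0.677, 0.736, -0.001, 0.0]
force: [-0.8, 0.2, -0.2]
finger_gap: 0.0201
gripper_force: 58.8
```

Request:
arm_command(targets=[0.8,0,0,0,0,0.8,0,0,0,0,0.8,0,0,0,0])

```text
t: 19.4
position: [0.5428, -0.121, 0.0922]
tool_rot: [0.673, 0.739, 0.0, -0.0]
force: [-0.7, 0.3, -0.1]
finger_gap: 0.0204
gripper_force: 58.8
```

Run:
```python
from h import *
np.set_printoptions(precision=4,suppress=True,linewidth=200)
p=snap('wrist','w8.png'); st=env.state(); print(st['position'],st['tool_rot'],2*np.degrees(np.arctan2(st['tool_rot'][1],st['tool_rot'][0])),st['finger_gap'],st['force'])
for f in ('w5.png','w8.png'):
    g=cv2.imread('pics/'+f).astype(int)[180:325]
    for c in (242,250,256,262,268):
        print(f,c,' '.join(f'{v}' for v in g[:,c].mean(1).astype(int)[::2]))
```

```text
[ 0.5429 -0.1211  0.0923] [ 0.6733  0.7394  0.0001 -0.0001] 95.35348806594413 0.01978894556987543 [-0.3984 -0.2376 -0.5594]
w5.png 242 91 91 91 92 93 92 92 92 91 91 87 85 86 86 87 87 92 98 97 96 97 96 97 98 98 96 95 96 97 81 99 149 147 146 146 145 146 146 146 145 143 147 200 199 198 198 197 197 196 196 196 196 195 194 198 98 156 115 118 120 111 123 123 125 123 146 184 182 183 180 183 115 117
w5.png 250 91 91 91 84 84 82 82 82 83 84 83 84 84 85 85 86 86 102 102 100 100 99 99 100 100 101 101 101 102 104 92 130 157 156 156 155 155 155 156 156 155 155 156 156 156 153 177 228 226 227 226 226 226 226 225 227 208 182 149 148 147 147 146 145 147 152 151 179 183 182 184 114 117
w5.png 256 91 92 90 78 86 96 96 95 95 95 96 96 95 93 83 84 84 96 104 101 102 101 102 102 103 103 104 102 102 103 89 106 159 157 157 158 158 157 157 158 157 158 157 158 157 154 247 241 239 239 239 239 239 239 238 239 236 161 153 159 158 163 165 164 162 162 161 174 182 182 116 117 118
w5.png 262 92 91 91 90 91 92 91 91 91 84 84 83 85 85 84 85 85 103 100 101 103 103 102 100 99 100 100 102 103 104 83 139 156 155 156 155 15
[... 1227 characters left out ...]
253 253 253 253 253 253 253 253 253 255 195 233 205 203 201 208 208 205 203 202 195 214 214 214 213
w8.png 262 161 161 161 162 161 163 163 164 164 162 163 163 156 99 103 91 93 105 105 104 118 127 126 127 128 127 125 125 125 127 129 130 126 90 186 199 253 252 252 251 251 251 251 251 251 251 251 250 250 250 250 250 250 250 250 250 250 254 147 208 194 196 193 190 185 186 189 185 216 215 215 216 214
w8.png 268 162 161 160 161 162 164 164 165 163 163 162 162 165 113 102 103 105 105 106 110 129 123 122 123 123 125 127 127 127 125 126 127 92 179 186 184 184 184 183 185 240 246 246 246 246 246 245 244 244 244 243 243 243 243 243 244 239 149 185 179 175 172 173 173 167 162 178 218 215 216 215 216 213
```

Request:
arm_command(targets=[0.8,0.25,-0.15,4,0,0.8,0.25,-0.15,8,0,0.8,0.25,-0.15,10,0,0.8,0.25,-0.15,11.2,0,0.8,0.25,-0.15,11.2,0,0.8,0.25,-0.15,11.2,0])

```text
t: 20.05
position: [0.542, -0.1202, -0.0187]
tool_rot: [0.674, 0.739, 0.0, 0.001]
force: [-1.4, -0.5, -0.0]
finger_gap: 0.02
gripper_force: 58.8
```

Request:
arm_command(targets=[0.8,0,0.5,0,0,0.8,0,1,0,0,0.8,0,1.5,0,0,0.8,0,2,0,0,0.8,0,2.4,0,0,0.8,0,2.4,0,0])

```text
t: 20.65
position: [0.5657, -0.1182, -0.0197]
tool_rot: [0.674, 0.739, 0.0, 0.0]
force: [-0.5, -0.3, -0.3]
finger_gap: 0.0201
gripper_force: 58.8
```

Request:
arm_command(targets=[0.8,0.15,0.3,0,0,0.8,0.15,0.7,0,0,0.8,0.15,1.0,0,0,0.8,0.15,1.3,0,0,0.8,0.15,1.6,0,0,0.8,0.15,1.8,0,0,0.8,0.15,2.0,0,0,0.8,0.15,2.0,0,0])

```text
t: 21.45
position: [0.5859, -0.115, -0.0194]
tool_rot: [0.674, 0.739, 0.001, 0.001]
force: [3.3, 0.0, -1.5]
finger_gap: 0.0196
gripper_force: 59.0
```

Request:
arm_command(targets=[0.8,0,0.1,0,0,0.8,0,0.15,0,0,0.8,0,0.15,0,0])

```text
t: 21.75
position: [0.5864, -0.115, -0.0197]
tool_rot: [0.674, 0.738, 0.0, 0.0]
force: [0.1, -0.9, 0.6]
finger_gap: 0.0198
gripper_force: 59.1
```

Request:
arm_command(targets=[0.8,0,0.1,0,0,0.8,0,0.2,0,0,0.8,0,0.2,0,0])

```text
t: 22.05
position: [0.587, -0.1151, -0.02]
tool_rot: [0.674, 0.738, -0.001, -0.001]
force: [-6.7, -0.7, 5.7]
finger_gap: 0.02
gripper_force: 59.6
```

Request:
arm_command(targets=[0.8,0,0.15,0,0,0.8,0,0.15,0,0,0.8,0,0.15,0,0])

```text
t: 22.35
position: [0.5871, -0.1151, -0.0202]
tool_rot: [0.674, 0.738, -0.002, -0.002]
force: [-13.1, -0.3, 9.9]
finger_gap: 0.0197
gripper_force: 60.2
```

Request:
arm_command(targets=[0.4,0,0,0,0,0.25,0,0,0,0,0.2,0,-0.15,0,0,0.2,0,-0.15,0,0,0.2,0,-0.15,-2,0,0.2,0,-0.15,-5,0,0.2,0,-0.15,-9,0,0.2,0,-0.15,-12,0,0.2,0,-0.15,-12,0])

```text
t: 23.25
position: [0.5913, -0.1149, 0.1049]
tool_rot: [0.674, 0.738, 0.002, 0.003]
force: [0.0, 0.4, -0.4]
finger_gap: 0.0339
gripper_force: 0.0
```

Run:
```python
from h import *
np.set_printoptions(precision=4,suppress=True)
p=snap('wrist','w9.png'); p['fish']=1; st=env.state(); print(st['position'],st['tool_rot'],st['finger_gap'])
for t in ('fuse_good_a','fuse_blown'): print(t,[(np.round(b['box']).tolist(),round(b['score'],2), at(p,*b['box'][:2],.028)) for b in spotter.recognise('wrist',t)][:5])
q=snap('scene','s9.png')
for n in ('scene1','s9'):
    g=cv2.imread(f'pics/{n}.png')[...,::-1]; print(n,[c for c in whites(dict(color=g),(240,170,345,235))])
for t in ('fuse_blown','scrap_tray'): print(t,[(np.round(b['box']).tolist(),round(b['score'],2)) for b in spotter.recognise('scene',t)][:4])
```

```text
[ 0.59   -0.115   0.1024] [0.6744 0.7384 0.001  0.002 ] 0.03423292170970741
fuse_good_a [([248.0, 90.0, 25.0, 54.0], 0.98, array([ 0.5785, -0.0295,  0.028 ])), ([248.0, 13.0, 30.0, 26.0], 0.73, array([0.5719, 0.0376, 0.028 ]))]
fuse_blown []
scene1 [([18, 21, 10, 5, 36], [261.9, 193.1]), ([45, 28, 11, 5, 40], [289.6, 200.0]), ([74, 35, 11, 6, 42], [318.7, 207.3])]
s9 [([74, 35, 11, 6, 41], [319.0, 207.3])]
fuse_blown [([369.0, 269.0, 24.0, 18.0], 0.59)]
scrap_tray [([369.0, 272.0, 40.0, 35.0], 0.75)]
```

Request:
arm_command(targets=[0.2,0,-3,-3,0,0.2,0,-7,-6,0,0.2,0,-11,-8,0,0.2,0,-15,-10,0,0.2,0,-15,-10,0,0.2,0,-15,-10,0])

```text
t: 24.15
position: [0.4386, -0.1291, 0.2004]
tool_rot: [0.675, 0.738, -0.001, 0.001]
force: [0.3, -0.4, -0.0]
finger_gap: 0.0339
gripper_force: 0.0
```

Run:
```python
from h import *
np.set_printoptions(precision=4,suppress=True)
p=snap('wrist','w10.png'); p['fish']=1; st=env.state(); print(st['position'],st['force'])
for t in ('fuse_good_a','fuse_blown'): print(t,[(np.round(b['box']).tolist(),round(b['score'],2), at(p,*b['box'][:2],.028)) for b in spotter.recognise('wrist',t)][:5])
# white bodies in wrist image
for s,c in whites(p,(280,20,420,300),225): print(s,c,at(p,*c,.03))
q=snap('scene','s10.png'); print(whites(q,(240,170,345,235)))
x0,y0=300,190
a=cv2.imread('pics/scene1.png').astype(int)[195:220,305:335].mean(2); b=cv2.imread('pics/s10.png').astype(int)[195:220,305:335].mean(2)
print('scene diff',np.abs(a-b).mean(),[np.abs(a-np.roll(b,k,1)).mean().round(2) for k in(-1,1)])
```

```text
[ 0.439  -0.1286  0.1998] [ 0.9116 -0.1516 -0.3047]
fuse_good_a [([377.0, 29.0, 16.0, 41.0], 0.92, array([0.5705, 0.055 , 0.028 ])), ([222.0, 64.0, 15.0, 51.0], 0.7, array([ 0.3901, -0.0145,  0.028 ])), ([376.0, 96.0, 16.0, 36.0], 0.66, array([ 0.5779, -0.0291,  0.028 ])), ([369.0, 105.0, 132.0, 208.0], 0.4, array([ 0.57  , -0.0418,  0.028 ]))]
fuse_blown [([241.0, 281.0, 31.0, 39.0], 0.76, array([ 0.4341, -0.3012,  0.028 ]))]
[96, 0, 8, 19, 140] [379.7, 28.5] [0.5731 0.056  0.03  ]
[95, 65, 9, 23, 179] [379.0, 96.0] [ 0.5811 -0.0286  0.03  ]
[89, 135, 11, 22, 175] [374.1, 165.4] [ 0.5893 -0.1158  0.03  ]
[102, 187, 38, 67, 559] [400.2, 242.6] [ 0.6589 -0.2233  0.03  ]
[127, 221, 13, 33, 60] [411.1, 257.3] [ 0.6872 -0.2479  0.03  ]
[([17, 21, 11, 5, 38], [261.9, 193.2]), ([45, 28, 11, 6, 42], [289.7, 200.1]), ([74, 35, 11, 6, 43], [319.0, 207.4])]
scene diff 2.524888888888889 [np.float64(14.12), np.float64(14.47)]
```

```bash
python3 -c "
from bench import ticket
print(ticket.sign_off())"
```

```text
the job is handed in; nothing more can be done
None
```

I put the blown fuse from pole_0 in the brown tray and pressed the spare home in its clips; the camera checks afterwards fit that, both good fuses had not moved, and I handed the job in at about 24 s of the allowed 56 s.

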